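# Clamp a heatsink in the bench vise and lock the slide

### The arm

A 6-joint arm with a two-finger parallel gripper is mounted at the origin on the work surface. World frame = base frame: x ahead of the robot, y to its left, z up, the work surface at z = 0. Lengths are in m, angles in rad, forces in N, time in s.
With the tool pointing down it reaches from about 0.35 to 0.85 m from the base axis. Payload 8.1 kg.
Tool frame: the origin (TCP) lies on the centre line of the jaws, within the pads' length; the fingertips stand robot.tips_ahead ahead of it and the grasp point (between the pads) lies 6 mm ahead of it (robot.tips_ahead is the distance from the TCP to the fingertips, in m); z points along the fingers, y is the line along which they close (so a half turn about z gives the same grasp; the last joint's range is limited). The gripper opens to 93 mm and grips with 3 to 60 N. Pads are 15 mm wide; open, the fingers measure 128 mm over their backs; the gripper's body (75 mm by 188 mm) begins 65 mm behind the grasp point.
Start: joints at [1.116, 0.13, 1.488, -0, 1.523, -0.085], TCP at [0.217, 0.559, 0.244] pointing down, gripper open.
Joint ranges: [-2.96, 2.96], [-0.89, 2.26], [0.02, 2.5], [-1.34, 4.48], [0, 2.73], [-2.66, 2.66]. Speed limits (rad/s): [2.39, 2.39, 2.79, 3.14, 3.14, 3.14].

### API

Orientations are given as a rotation vector (axis times angle).
In Python, from plant import robot gives the robot as it stands.
- The arm moves only by the tool apply_moves, never from a script. Its arguments are lists of equal length, an entry for each row: "delta_pos": the shift along the tool's x, y, z in cm, a list of three; "twist": the turn about the tool's z in rad. A call has 1 to 8 rows; each row shifts and turns the commanded pose from where the row before left it, along the tool's axes as they then stand; what a row does not reach is not made up. A row lasts 1/8 s, in which the tool goes at most 62.5 mm and 10.7 degrees, less where a joint would pass 70% of its speed; a pose out of reach is approached as far as the arm can. A call with a gripper value outside its range is refused whole. "gripper" is the finger opening in cm, from 0 to 9.3, set as the call begins (left out, the last holds). The fingers move at their own pace and stop on an object; "squeeze" is the grip in N (left out, the last holds). Time passes only in rows, so rows that do not move let the fingers close. It gives the time, the measured TCP pose, the force, the opening and the grip force at its end, in the units of the state.
- robot.read_state(): the state, without advancing time (a new reading comes with each control period).
- robot.read_camera(name): name is "side" or "top" or "wrist"; returns a dict with "frame" (420x560x3 uint8, red, green, blue), "vertical_fov" (degrees; the focal length in pixels is half the picture's height over the tangent of half this angle, whatever the lens; pixels are square), "cx", "cy" (the principal point, pixels), "k1" (the pictures are not rectified: a ray, as slopes to the right and down, at radius r is drawn at 1 + k1 r^2 times it, then the intrinsics apply), "R" (3x3) and "t" (3): a world point X has camera coordinates R X + t. Camera axes: x right, y down, z forward; pixel columns grow to the right and rows downward; lengths in m; the calibration is good to about 2 mm. A picture is of the moment at which its call begins. There is no depth.
- robot.close_job(): hands the job in; it is judged then, once.
The state is a dict: "t": time; "q": joint angles; "dq": joint speeds; "joint_torque": joint torques, N m; "tool_pos": TCP position; "orientation": TCP orientation; "force": force on the tool from outside, world axes, zero at the start; "wrist_torque": the same for the moment, N m; "opening": finger opening in m; "gripper_force": force on a finger pad.
Only numpy, scipy, OpenCV 4.12 (cv2) and the standard library are available. Lean on these libraries where they do the work, as an engineer would, in place of code of your own. Each camera call takes 0.05 s, during which the arm holds its last target. There are 200 camera calls.

### The job

Stand the rectangular finned heatsink on the bed of the vise between its jaws, base down, centred and with its long side along the jaws. Then crank the handle clockwise until the sliding jaw holds the heatsink firmly against the fixed jaw, without crushing its fins, and only then turn the lock ring clockwise fully home to its double locked mark. Leave the other things on the bench where they are.

Things in the scene. Friction and masses are not known exactly. Their poses are not given: they have to be found in the camera images.
- heatsink: aluminium heatsink, a rectangular block of upright plate fins on a base plate: 100 long (its x) x 46 wide (its y) x 80 tall (its z). Solid enough to grip across the 46 mm width. Starts upright on the bench, base down; turned half round about the vertical it is the same. Origin: centre of underside
- vise: grey bench vise fixed to the bench, 110 wide (its x) x 350 long (its y). Origin: centre of underside, at bench level. Its bed is a flat top at z = 30. At its -y end a fixed jaw, 110 wide, with its face at y = -60 looking to +y, jaw tops at z = 65. Lock post with ring at y = -125, drive post with crank at y = +125
- jaw: sliding jaw, a grey block 110 wide, 34 thick, 35 tall, that slides along the vise's y over the bed. Origin: bottom edge of its face at mid width (z = 30 in the vise's frame). Its face looks to the vise's -y; the opening to the fixed jaw is the vise-frame y of this origin + 60 mm (102 to 110 at the start)
- crank (a joint): angle of the crank on its vertical axis, rad, 0 to 8.6; clockwise from above is positive and closes the jaw, 9.55 mm per rad (60 mm a turn). At 0 the arm points to the vise's +y. It stays where it is left
- crank_axis (a point): point on the crank's vertical axis at the grip's mid height: vise-frame x = 0, y = 125, z = 136 mm
- crank_grip (a point): middle of the crank's upright black grip, a freely spinning cylinder 26 across and 42 tall (z 115 to 157 mm), 60 mm from the crank's axis. It circles above the heatsink's height
- collar (a joint): angle of the lock ring on its vertical axis, rad, 0 (open mark, lug to the vise's +x) to 1.2 (stop, at the double locked mark); clockwise from above is positive; starts at 0 to 0.25; stiff, stays where it is left
- collar_top (a point): centre of the top of the captive lock ring, at vise-frame x = 0, y = -125, z = 122 mm. A knurled steel ring 56 across and 26 tall with one lug 10 wide, 14 tall reaching to 50 mm from the axis; below the ring a flange 92 across has its top at z = 78
- round_cooler: finned round aluminium cooler, 90 across, 45 tall; bystander. Origin: centre of underside
- fan: black square case fan lying flat, 120 x 120 x 25; bystander. Origin: centre of underside
- drive: flat aluminium disk drive lying flat, 147 x 102 x 26; bystander. Origin: centre of underside
- mug: white mug, 76 across, 90 tall; bystander. Origin: centre of underside
- screwdriver: black-handled screwdriver lying flat, 200 long; bystander. Origin: about the middle of its underside
Mind the look-alikes: they are no part of the job. Leave any black or orange look-alike of the heatsink alone.

How it is judged:
On the way, in this order (a step that is already met when the one before it is completed fails the run):
1. the heatsink stands upright on the vise bed between the jaws, long side along them (angle between heatsink's own z axis and vertical below 0.08 rad and angle between the x axis of heatsink and the x axis of vise, either way round below 0.12 rad and x of heatsink in the frame of vise between -0.025 and 0.025 m and z of heatsink in the frame of vise between 0.026 and 0.034 m and y of heatsink in the frame of vise between -0.043 and 0.03 m), for 0.2 s.
2. the sliding jaw presses the heatsink against the fixed jaw, the lock ring still open (contact force between jaw and heatsink above 8 N and y of heatsink in the frame of vise between -0.043 and -0.031 m and angle between heatsink's own z axis and vertical below 0.08 rad and angle between the x axis of heatsink and the x axis of vise, either way round below 0.12 rad and x of heatsink in the frame of vise between -0.025 and 0.025 m and z of heatsink in the frame of vise between 0.026 and 0.034 m and value of joint collar below 0.6 rad), for 0.2 s.
3. the lock ring is turned home (value of joint collar above 1.08 rad and contact force between jaw and heatsink above 8 N), for 0.2 s.
At the end, for the whole second after the job is handed in: The heatsink stands base down on the vise bed (tilt under 0.08 rad), within 25 mm of the middle of the jaws, long side within 0.12 rad of theirs, at rest, pressed against the fixed jaw by the sliding jaw with over 8 N; the lock ring is at 1.08 rad or more (stop at 1.2) (all of step 3 and y of heatsink in the frame of vise between -0.043 and -0.031 m and angle between heatsink's own z axis and vertical below 0.08 rad and angle between the x axis of heatsink and the x axis of vise, either way round below 0.12 rad and x of heatsink in the frame of vise between -0.025 and 0.025 m and z of heatsink in the frame of vise between 0.026 and 0.034 m and linear speed of heatsink below 0.01 m/s); the robot touches nothing.
It fails at once if the heatsink is crushed: the jaw presses it with more than 250 N (contact force between jaw and heatsink above 250 N).
It fails at once if another thing on the bench is moved by more than 30 mm (distance of any of round_cooler, fan, drive, mug, screwdriver from where it was at the start of the episode above 0.03 m).
It also fails if it takes over 72 s, if anything falls off the work surface, if the arm or the gripper's body presses on something with over 40 N, if the wrist force passes 120 N, or if a joint passes its speed limit or range.

## Working session

There is one attempt and no reset: what is moved stays moved. The work goes in short steps, Python scripts to look and compute and a tool call to move; the robot and the scene stay as the last step left them, time stands still between calls to the robot, and variables do not carry over. Pictures are saved under pics/ and viewed, at most 10 in all, crops included, and the job is handed in when it is done.

Besides the shell and the picture viewer there is one more tool, called after "Emit:" by a JSON object that holds its "fn" and its "kwargs". apply_moves: Moves the arm, as the interface text tells. Its arguments: {"type":"object","properties":{"delta_pos":{"type":"array"},"twist":{"type":"array"},"gripper":{"type":"number"},"squeeze":{"type":"number"}},"required":["delta_pos","twist"]}

```bash
ls; mkdir -p pics
cat > h.py <<'E'
import numpy as np, cv2, json
from plant import robot
def cam(n):
    c=robot.read_camera(n); return c
def K(c):
    f=c['frame'].shape[0]/2/np.tan(np.radians(c['vertical_fov'])/2)
    return f
def ray(c,u,v):
    f=K(c); d=np.array([(u-c['cx'])/f,(v-c['cy'])/f]); s=d.copy()
    for _ in range(30): s=d/(1+c['k1']*(s@s))
    R=np.array(c['R']);t=np.array(c['t'])
    return -R.T@t, R.T@np.array([s[0],s[1],1.])
def onz(c,u,v,z):
    o,d=ray(c,u,v); return o+d*(z-o[2])/d[2]
def proj(c,X):
    p=np.array(c['R'])@np.array(X)+np.array(c['t']); s=p[:2]/p[2]
    s=s*(1+c['k1']*(s@s)); return s*K(c)+[c['cx'],c['cy']]
def save(c,n): cv2.imwrite('pics/'+n+'.png',c['frame'][:,:,::-1])
E
python3 - <<'E'
from h import *
import pickle
for n in ['top','side']:
    c=cam(n); save(c,n+'0'); pickle.dump(c,open(n+'0.pkl','wb'))
    print(n,c['vertical_fov'],c['cx'],c['cy'],c['k1'],-np.array(c['R']).T@c['t'])
s=robot.read_state(); print(s, robot.tips_ahead)
E
```

```text
pics
top 49.88047473868168 282.7758758513651 204.62517660333316 -0.06741674185428359 [ 0.25705742 -0.04034475  1.31287965]
side 54.056316151923106 275.2676292483682 207.7729542517141 -0.04449433083267234 [0.42921752 0.80453774 0.6326708 ]
{'t': 0.1, 'q': array([ 1.11562182e+00,  1.31083587e-01,  1.48914765e+00, -1.71327534e-05,
        1.52299236e+00, -8.54123493e-02]), 'dq': array([-0.00115808, -0.00307434, -0.00350389, -0.00226984, -0.00095021,
        0.00023073]), 'joint_torque': array([ 1.29600747e-03, -5.61338389e+01, -4.93097126e+01,  7.69800693e-02,
        2.91080395e-02, -4.44996078e-05]), 'tool_pos': array([0.21662467, 0.55903594, 0.24270602]), 'orientation': array([-5.77439354e-01, -3.08764143e+00,  2.47572367e-03]), 'force': array([-0.1734656 , -1.14045695,  0.18493079]), 'wrist_torque': array([0.03916345, 0.04988593, 0.01120126]), 'gripper_force': 0.0, 'opening': 0.09301241772573321} 0.025
```

View pics/top0.png

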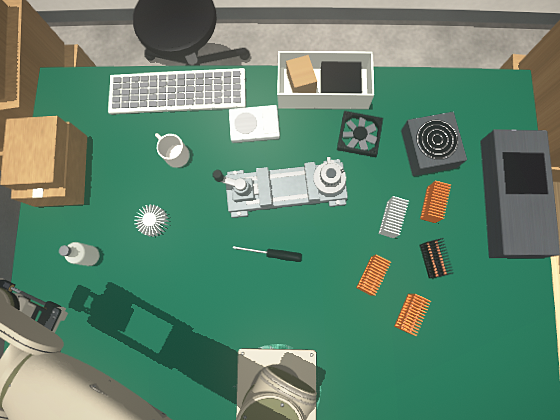

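View pics/side0.png

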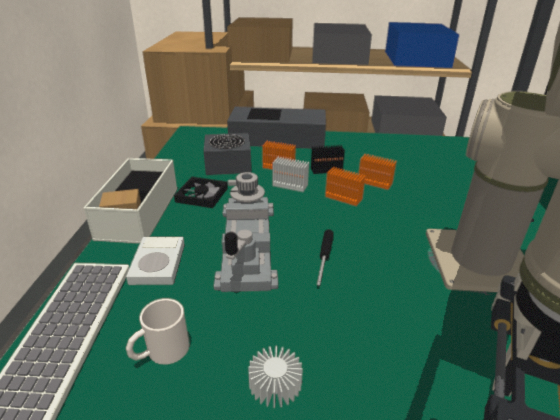

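Top view: silver heatsink at about (394,216), with orange and black look-alikes beside it. The vise spans (228–350, 160–215), with the crank at (240,185), its black grip at (218,175) and the lock ring at (329,174). I'll enlarge it next.

Run:
```python
from h import *
import pickle
c=pickle.load(open('top0.pkl','rb')); f=c['frame'][:,:,::-1]
a=cv2.resize(f[145:245,205:415],(800,381),interpolation=cv2.INTER_CUBIC)
cv2.imwrite('pics/crop0.png',a)
```

```text
(no output)
```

View pics/crop0.png

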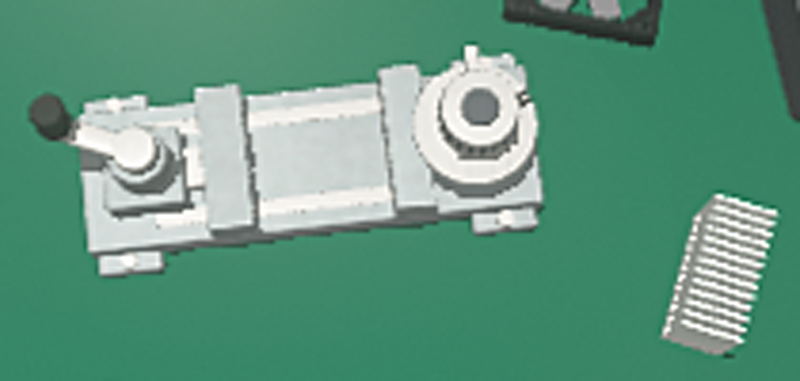

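The crop shows the sliding jaw top corners at (195,88), (240,82), (210,230) and (253,225). The ring hole is at (481,105), the crank hub at (132,150), the grip at (47,115), and the heatsink top corners at about (718,194) and (778,211) down to (742,348). I'll compute the poses from these.

```bash
cat >> h.py <<'E'
def heatsink(c,roi):
    pass
E
python3 - <<'E'
from h import *
import pickle
c=pickle.load(open('top0.pkl','rb'))
def P(x,y,z): 
    p=onz(c,205+x/3.81-.4,145+y/3.81-.4,z); return p
L={'ring':(480,106,.126),'ringouter':(480,103,.122),'hub':(132,150,.115),'grip':(46,113,.157),'jbackT':(195,88,.065),'jfaceT':(240,82,.065),'jbackB':(210,230,.065),'jfaceB':(253,226,.065),'fixT':(380,68,.065),'fixB':(396,213,.065)}
Q={k:P(*v) for k,v in L.items()}
for k,v in Q.items(): print(k,v.round(4))
for k in ['hsTL','hsTR','hsBR','hsBL']:
    x,y={'hsTL':(716,194),'hsTR':(778,210),'hsBR':(741,349),'hsBL':(684,332)}[k]
    print(k,P(x,y,.08).round(4))
# silver mask for heatsink
f=c['frame'].astype(int); hsv=cv2.cvtColor(c['frame'],cv2.COLOR_RGB2HSV)
m=((hsv[...,1]<60)&(hsv[...,2]>90)).astype(np.uint8); m[:190]=0;m[245:]=0;m[:,:372]=0;m[:,416:]=0
m=cv2.morphologyEx(m,cv2.MORPH_CLOSE,np.ones((5,5)))
k,_=cv2.findContours(m,0,2); k=max(k,key=cv2.contourArea)
print(cv2.contourArea(k),cv2.approxPolyDP(k,2,True)[:,0].tolist())
E
```

```text
ring [ 0.5871 -0.1413  0.126 ]
ringouter [ 0.5904 -0.1416  0.122 ]
hub [0.5548 0.1077 0.115 ]
grip [0.5704 0.1638 0.157 ]
jbackT [0.6159 0.068  0.065 ]
jfaceT [0.6209 0.0341 0.065 ]
jbackB [0.5068 0.0538 0.065 ]
jfaceB [0.5102 0.022  0.065 ]
fixT [ 0.6329 -0.0713  0.065 ]
fixB [ 0.5213 -0.0838  0.065 ]
hsTL [ 0.5351 -0.318   0.08  ]
hsTR [ 0.5236 -0.3632  0.08  ]
hsBR [ 0.4208 -0.3324  0.08  ]
hsBL [ 0.4327 -0.2916  0.08  ]
759.5 [[394, 196], [387, 202], [379, 233], [390, 237], [399, 234], [408, 201]]
```

```bash
cat >> h.py <<'E'
from scipy.spatial.transform import Rotation as Rn
V0=np.array([.570,-.0175]); VY=.119
def vw(x,y):
    c,s=np.cos(VY),np.sin(VY); return V0+[c*x-s*y,s*x+c*y]
def wv(p):
    c,s=np.cos(VY),np.sin(VY); d=np.array(p[:2])-V0; return np.array([c*d[0]+s*d[1],-s*d[0]+c*d[1]])
def go(*tg,th=None):
    s=robot.read_state(); R=Rn.from_rotvec(s['orientation']).as_matrix(); p=s['tool_pos']
    t0=np.arctan2(R[1,1],R[0,1]); print('pos',p.round(4),'theta',t0.round(4),'tiltz',R[:,2].round(3))
    if th is not None:
        print('twist total',round(t0-th,4)); 
        R=Rn.from_rotvec([0,0,th-t0]).as_matrix()@R
    for g in tg:
        d=R.T@(np.array(g)-p)*100; print('d cm',d.round(2),'len',np.linalg.norm(d).round(2)); p=np.array(g)
E
python3 - <<'E'
from h import *
go((.44,.10,.32),(.47,-.32,.32),th=np.radians(74.4))
E
```

```text
pos [0.2166 0.559  0.2427] theta 1.201 tiltz [-0.001 -0.001 -1.   ]
twist total -0.0975
d cm [-33.86 -38.22  -7.67] len 51.63
d cm [-14.18 -39.65   0.06] len 42.11
```

Emit:
{"fn": "apply_moves", "kwargs": {"delta_pos": [[0,0,-1],[-4,-4.5,-1],[-4,-4.5,-1],[-4,-4.5,-1],[-4,-4.5,-1],[-4,-4.5,-1],[-4,-4.5,-1],[-4,-4.5,-0.7]], "twist": [-0.0975,0,0,0,0,0,0,0]}}

```text
t: 1.1
tool_pos: [0.4022, 0.179, 0.3209]
orientation: [0.426, 3.112, 0.0]
force: [1.0, -0.0, -0.2]
opening: 0.093
gripper_force: 0.0
```

Emit:
{"fn": "apply_moves", "kwargs": {"delta_pos": [[-4,-4.5,0],[-2,-4,0],[-2,-5.5,0],[-2,-5.5,0],[-2,-5.5,0],[-2,-5.5,0],[-2,-5.5,0],[-2,-5.5,0]], "twist": [0,0,0,0,0,0,0,0]}}

```text
t: 2.1
tool_pos: [0.4632, -0.2693, 0.3203]
orientation: [-0.427, -3.112, -0.001]
force: [0.9, -0.0, 1.6]
opening: 0.0931
gripper_force: 0.0
```

Run:
```python
from h import *
import pickle
c=cam('wrist'); save(c,'w1'); pickle.dump(c,open('w1.pkl','wb'))
go((.478,-.326,.2),th=np.radians(74.4)); s=robot.read_state(); print(s['t'],s['q'].round(3),(-np.array(c['R']).T@c['t']).round(3))
print(proj(c,(.478,-.326,.08)))
```

```text
pos [ 0.4624 -0.2753  0.3191] theta 1.2948 tiltz [-0.002 -0.003 -1.   ]
twist total -0.0037
d cm [-2.88 -4.43 11.92] len 13.04
2.15 [-0.63  -0.056  1.543 -0.003  1.655 -1.925] [ 0.396 -0.252  0.462]
[245.091388   209.45693191]
```

View pics/w1.png

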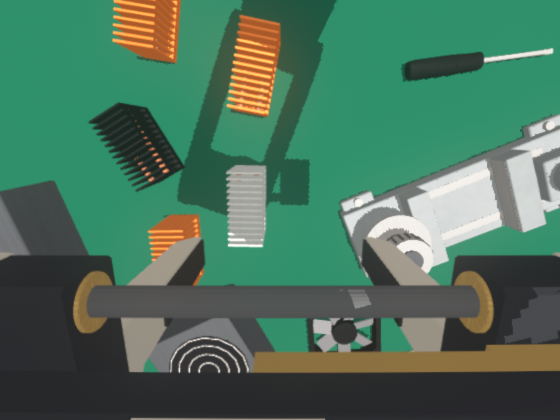

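The wrist view shows the silver heatsink at (228–266, 166–246), nearly square to the picture. I'll extract its corners.

Run:
```python
from h import *
import pickle
c=pickle.load(open('w1.pkl','rb'))
hsv=cv2.cvtColor(c['frame'],cv2.COLOR_RGB2HSV)
m=((hsv[...,1]<70)&(hsv[...,2]>70)).astype(np.uint8); m[:150]=0;m[255:]=0;m[:,:215]=0;m[:,:][:,280:]=0
m=cv2.morphologyEx(m,cv2.MORPH_CLOSE,np.ones((5,5)))
k,_=cv2.findContours(m,0,2); k=max(k,key=cv2.contourArea)
A=cv2.approxPolyDP(k,2,True)[:,0]; print(A.tolist(),cv2.contourArea(k))
for a in A: print(a,onz(c,*a,.08)[:2].round(4),onz(c,*a,.0)[:2].round(4))
cv2.imwrite('pics/w1c.png',cv2.resize(c['frame'][150:260,200:300,::-1],(545,600),interpolation=cv2.INTER_CUBIC))
```

```text
[[234, 165], [226, 171], [228, 246], [262, 246], [265, 230], [266, 167]] 3065.0
[234 165] [ 0.4191 -0.3222] [ 0.4239 -0.3368]
[226 171] [ 0.4235 -0.3342] [ 0.4293 -0.3514]
[228 246] [ 0.5204 -0.3634] [ 0.5464 -0.3867]
[262 246] [ 0.5327 -0.3193] [ 0.5613 -0.3333]
[265 230] [ 0.512 -0.309] [ 0.5364 -0.3208]
[266 167] [ 0.4323 -0.2841] [ 0.44   -0.2908]
```

View pics/w1c.png

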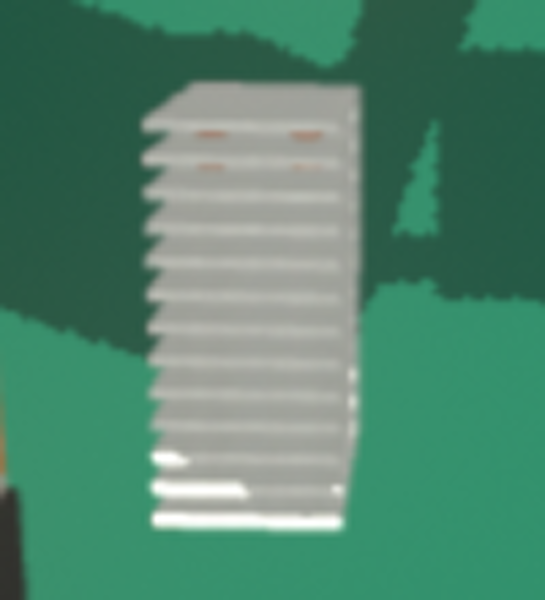

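Fin-tip corners in the crop: (143,122), (342,124), (344,528) and (152,528).

Run:
```python
from h import *
import pickle
c=pickle.load(open('w1.pkl','rb'))
P=[onz(c,200+x/5.45-.4,150+y/5.45-.4,.08)[:2] for x,y in [(143,121),(341,123),(344,529),(151,529)]]
P=np.array(P);print(P.round(4),[np.linalg.norm(P[i]-P[i-1]).round(4) for i in range(4)])
ce=P.mean(0); d=(P[2]+P[3]-P[0]-P[1]); th=np.arctan2(d[1],d[0])
w=(P[1]+P[2]-P[0]-P[3]); tw=np.arctan2(w[1],w[0])
print(ce,np.degrees(th),np.degrees(tw))
T=(np.degrees(th)+90+np.degrees(tw))/2
go((*ce,.18),(*ce,.066),th=np.radians(T)); print(T)
```

```text
[[ 0.4244 -0.3348]
 [ 0.4373 -0.2906]
 [ 0.5339 -0.3186]
 [ 0.521  -0.3646]] [np.float64(0.1011), np.float64(0.046), np.float64(0.1006), np.float64(0.0478)]
[ 0.47915228 -0.32715251] -16.675443527336864 74.0857556875953
pos [ 0.4624 -0.2753  0.3191] theta 1.2948 tiltz [-0.002 -0.003 -1.   ]
twist total 0.0084
d cm [-3.08 -4.47 13.92] len 14.94
d cm [-1.00e-02  3.00e-02  1.14e+01] len 11.4
73.70515608012921
```

Emit:
{"fn": "apply_moves", "kwargs": {"delta_pos": [[-1,-1.5,2],[-1,-1.5,3],[-1.1,-1.45,4],[0,0,4.9],[0,0,4],[0,0,3],[0,0,0],[0,0,0]], "twist": [0.0084,0,0,0,0,0,0,0], "gripper": 6.6}}

```text
t: 3.15
tool_pos: [0.4817, -0.319, 0.1129]
orientation: [0.439, 3.11, -0.001]
force: [-0.6, -0.0, 0.5]
opening: 0.0659
gripper_force: 0.0
```

Run:
```python
from h import *
import pickle
c=cam('wrist'); save(c,'w2'); pickle.dump(c,open('w2.pkl','wb'))
go((.479,-.327,.066),th=np.radians(73.7)); s=robot.read_state(); print(s['t'],s['force'],s['opening'])
```

```text
pos [ 0.4821 -0.3193  0.1136] theta 1.2902 tiltz [ 0.002 -0.002 -1.   ]
twist total 0.0039
d cm [ 0.09 -0.82  4.76] len 4.83
3.2 [ 0.26364211 -0.13951085 -0.22515262] 0.06635877944018632
```

View pics/w2.png

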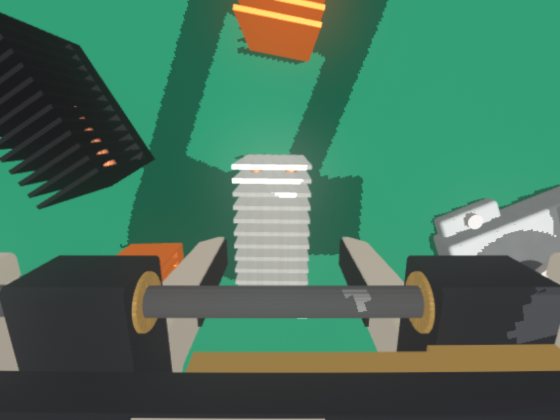

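The heatsink sits between the fingers, off about 8 mm towards the left finger, which agrees with the computed residual. The pink edge at the far left is clear.

Emit:
{"fn": "apply_moves", "kwargs": {"delta_pos": [[0.1,-0.82,0],[0,0,1.6],[0,0,1.6],[0,0,1.5],[0,0,0]], "twist": [0.004,0,0,0,0]}}

```text
t: 3.82
tool_pos: [0.4766, -0.325, 0.062]
orientation: [-0.445, -3.106, -0.004]
force: [-0.4, -0.0, 0.2]
opening: 0.0662
gripper_force: 0.0
```

Emit:
{"fn": "apply_moves", "kwargs": {"delta_pos": [[0,0,0],[0,0,0],[0,0,0],[0,0,0]], "twist": [0,0,0,0], "gripper": 3.5, "squeeze": 30}}

```text
t: 4.32
tool_pos: [0.4785, -0.3264, 0.0654]
orientation: [0.445, 3.109, -0.001]
force: [-0.2, 2.3, 3.4]
opening: 0.046
gripper_force: 30.0
```

Run:
```python
from h import *
s=robot.read_state(); print(s['t'],s['force'],s['opening'],s['gripper_force'])
t=vw(0,-.025)
go((.479,-.327,.15),(*t,.21),(*t,.110),th=VY+np.pi/2)
```

```text
4.325 [-0.2304631   2.31290137  3.39018168] 0.04601497479954209 29.986120462417603
pos [ 0.4785 -0.3264  0.0654] theta 1.2863 tiltz [ 0.001 -0.001 -1.   ]
twist total -0.4035
d cm [-0.05 -0.07 -8.46] len 8.46
d cm [-12.72  27.15  -5.99] len 30.57
d cm [ 0.01  0.   10.  ] len 10.0
```

Emit:
{"fn": "apply_moves", "kwargs": {"delta_pos": [[0,0,-1],[0,0,-3],[0,0,-4],[0,0,-4],[0,0,-3],[0,0,-1.5],[-1.5,3,0],[-2,4.3,0]], "twist": [0,0,-0.1,-0.1,-0.1,-0.1,0,0]}}

```text
t: 5.32
tool_pos: [0.5037, -0.2498, 0.2295]
orientation: [0.177, -3.136, -0.0]
force: [1.6, -0.6, -5.4]
opening: 0.0456
gripper_force: 30.0
```

Emit:
{"fn": "apply_moves", "kwargs": {"delta_pos": [[-2,4.3,0],[-2,4.3,0],[-2,4.3,0],[-1.5,3.5,0],[-1,2,0],[-0.5,1,0],[0,0,0],[0,0,0]], "twist": [0,0,0,0,0,0,0,0]}}

```text
t: 6.32
tool_pos: [0.571, -0.0476, 0.2295]
orientation: [0.18, -3.136, 0.001]
force: [-0.3, -1.0, -5.7]
opening: 0.0457
gripper_force: 30.0
```

Run:
```python
from h import *
import pickle
for n in ['top','wrist']:
    c=cam(n); save(c,n+'3'); pickle.dump(c,open(n+'3.pkl','wb'))
t=vw(0,-.025)
go((*t,.225),(*t,.0965),th=VY+np.pi/2)
s=robot.read_state(); print(s['t'],s['opening'],s['gripper_force'],wv(s['tool_pos']))
```

```text
pos [ 0.5711 -0.0477  0.2296] theta 1.6848 tiltz [-0. -0. -1.]
twist total -0.005
d cm [-0.25  0.51  0.46] len 0.73
d cm [-0.    0.   12.85] len 12.85
6.425 0.04559103539475113 29.983683228492737 [-0.00247384 -0.0301117 ]
```

View pics/wrist3.png

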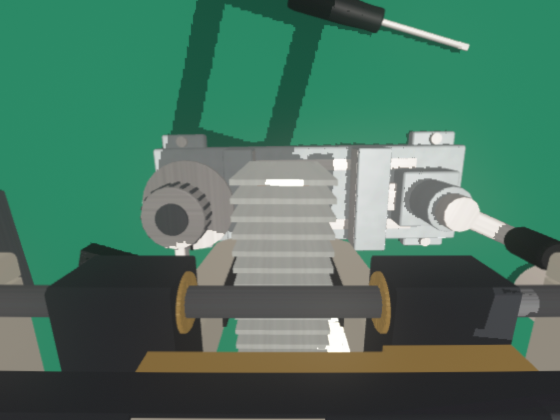

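The heatsink is held square above the vise. The sliding jaw top corners are at (358,149), (390,149), (386,248) and (357,247). I'll check them against the vise estimate.

Run:
```python
from h import *
import pickle
c=pickle.load(open('wrist3.pkl','rb'))
for u,v in [(358,149),(390,149),(386,248),(357,247)]: print(u,v,wv(onz(c,u,v,.065)).round(4))
print([ (k,proj(c,(*vw(*k),.065)).round(1)) for k in [(-.055,.0457),(.055,.0457),(-.055,.08),(.055,.08)]])
# ring dark hole, crank grip
for n,u,v,z in [('ringtop',174,218,.126),('hub',460,213,.115)]: print(n,wv(onz(c,u,v,z)))
print(proj(c,(*vw(0,-.125),.122)),proj(c,(*vw(0,-.125),.140)),proj(c,(*vw(0,.125),.115)))
cv2.imwrite('pics/w3c.png',cv2.resize(c['frame'][125:260,140:480,::-1],(800,318),interpolation=cv2.INTER_CUBIC))
```

```text
358 149 [-0.055   0.0439]
390 149 [-0.0549  0.0759]
386 248 [0.0505 0.0803]
357 247 [0.0492 0.0487]
[((-0.055, 0.0457), array([359.8, 149. ])), ((0.055, 0.0457), array([353.9, 252. ])), ((-0.055, 0.08), array([394.2, 148.9])), ((0.055, 0.08), array([385.4, 251.8]))]
ringtop [-0.00196335 -0.12328425]
hub [-0.00210743  0.12498474]
[173.84686789 218.90995083] [166.02857751 225.21531777] [459.68242358 215.30124819]
```

View pics/w3c.png

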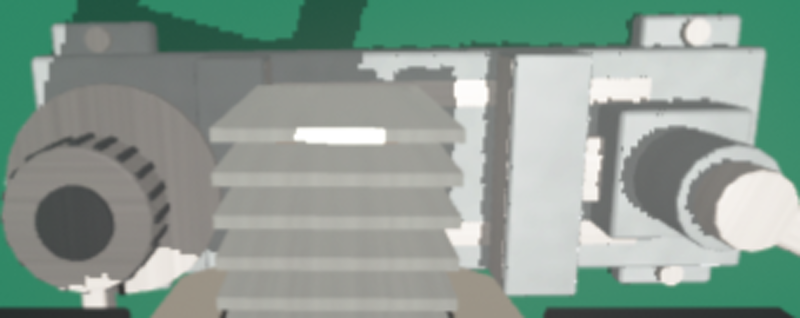

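Emit:
{"fn": "apply_moves", "kwargs": {"delta_pos": [[-0.15,0.3,3],[0,0,4],[0,0,3],[0,0,2],[0,0,0.9],[0,0,0],[0,0,0]], "twist": [-0.005,0,0,0,0,0,0]}}

```text
t: 7.3
tool_pos: [0.5736, -0.0438, 0.1022]
orientation: [-0.189, 3.134, -0.001]
force: [-0.0, -1.0, -4.3]
opening: 0.0458
gripper_force: 30.0
```

Run:
```python
from h import *
t=vw(0,-.027)
go((*t,.0960),th=VY+np.pi/2)
s=robot.read_state(); print(s['t'],s['force'],s['opening'],s['gripper_force'],wv(s['tool_pos']))
```

```text
pos [ 0.5736 -0.0438  0.1022] theta 1.6911 tiltz [ 0.002 -0.    -1.   ]
twist total 0.0013
d cm [ 0.05 -0.05  0.62] len 0.62
7.3 [-0.03074156 -1.02830076 -4.34591609] 0.04581720372838863 29.98375117778778 [ 0.00046529 -0.02649433]
```

Emit:
{"fn": "apply_moves", "kwargs": {"delta_pos": [[0,0,0.3],[0,0,0.3],[0,0,0.05],[0,0,0]], "twist": [0,0,0,0]}}

```text
t: 7.8
tool_pos: [0.5731, -0.0435, 0.0953]
orientation: [-0.189, 3.135, -0.0]
force: [-3.9, 1.9, 5.5]
opening: 0.0457
gripper_force: 30.0
```

Emit:
{"fn": "apply_moves", "kwargs": {"delta_pos": [[0,0,0],[0,0,0],[0,0,-1],[0,0,-4],[0,0,-5],[0,0,-5],[0,0,0],[0,0,0]], "twist": [0,0,0,0,0,0,0,0], "gripper": 6.2}}

```text
t: 8.8
tool_pos: [0.5725, -0.0435, 0.2442]
orientation: [-0.189, 3.135, -0.0]
force: [-0.5, 0.1, -0.0]
opening: 0.0618
gripper_force: 0.0
```

Run:
```python
from h import *
import pickle
for n in ['top','wrist','side']:
    c=cam(n); save(c,n+'4'); pickle.dump(c,open(n+'4.pkl','wb'))
    if n!='wrist':
        hsv=cv2.cvtColor(c['frame'],cv2.COLOR_RGB2HSV)
    print(n,[proj(c,(*vw(a,-.0265+b),.11)).round(1).tolist() for a,b in [(-.05,-.023),(.05,-.023),(.05,.023),(-.05,.023)]])
    a=proj(c,(*vw(0,.185),.157)); print('grip guess',a)
s=robot.read_state(); print(s['t'],s['opening']); go((0.5704,0.1638,.2),(0.5704,0.1638,.134))
```

```text
top [[305.0, 195.3], [300.9, 160.3], [284.4, 162.0], [288.2, 197.0]]
grip guess [215.38192913 182.394278  ]
wrist [[257.9, 155.7], [259.8, 259.0], [306.8, 259.0], [309.1, 155.7]]
grip guess [548.86076064 224.57283722]
side [[266.2, 195.1], [225.9, 195.6], [224.6, 205.4], [266.4, 204.9]]
grip guess [241.81312344 236.07484512]
8.95 0.061950461801234306
pos [ 0.5716 -0.0433  0.2422] theta 1.6911 tiltz [-0.003  0.001 -1.   ]
d cm [-2.38 20.58  4.24] len 21.14
d cm [-0.02 -0.01  6.6 ] len 6.6
```

View pics/wrist4.png

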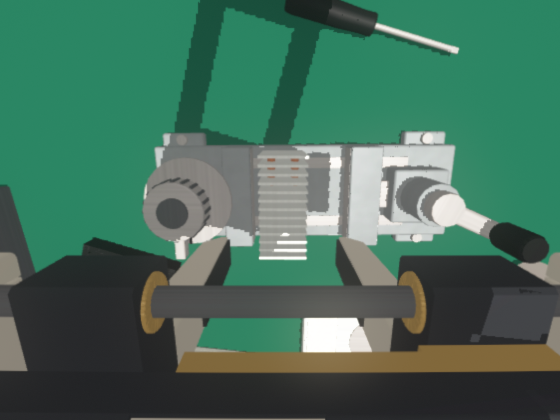

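The heatsink stands on the bed where predicted, at (258–309, 152–259). The crank's black grip has its top near (530,243) and the ring lug is at about (180,245). Next is the grip.

Run:
```python
from h import *
import pickle
c=pickle.load(open('wrist4.pkl','rb'))
f=c['frame']; m=(f.max(2)<60).astype(np.uint8); m[:205]=0; m[258:]=0; m[:,:485]=0
n,l,st,ce=cv2.connectedComponentsWithStats(m); print(st[1:].tolist(),ce[1:])
for u,v in [(528,241),(532,243)]: 
    w=onz(c,u,v,.157); print(w,wv(w))
T=pickle.load(open('top4.pkl','rb'));f=T['frame']; m=(f.max(2)<60).astype(np.uint8); m[:160]=0;m[192:]=0;m[:,:205]=0;m[:,232:]=0
n,l,st,ce=cv2.connectedComponentsWithStats(m); print(st[1:].tolist(),ce[1:])
for q in ce[1:]: print(wv(onz(T,*q,.15)))
for a in [.3,.34,.38,.42]: print(a,[proj(c,(*vw(.06*np.sin(a),.125+.06*np.cos(a)),z)).round(1).tolist() for z in (.115,.157)],proj(T,(*vw(.06*np.sin(a),.125+.06*np.cos(a)),.157)).round(1))
a=.38
g=vw(.06*np.sin(a),.125+.06*np.cos(a)); go((*g,.2),(*g,.146))
```

```text
[[490, 223, 59, 35, 1454], [485, 256, 17, 2, 33]] [[518.12379642 241.25515818]
 [492.75757576 256.51515152]]
[0.56348199 0.15382104 0.157     ] [0.01386721 0.17088324]
[0.5647589  0.15765499 0.157     ] [0.01559025 0.17453849]
[[215, 175, 8, 7, 23]] [[219.47826087 178.43478261]]
[0.01157501 0.17429862]
0.3 [[504.4, 229.3], [540.9, 245.5]] [215.9 175.9]
0.34 [[503.2, 231.6], [539.3, 248.1]] [216.1 175. ]
0.38 [[501.8, 233.8], [537.7, 250.7]] [216.4 174.2]
0.42 [[500.5, 236.0], [536.1, 253.2]] [216.7 173.3]
pos [ 0.5716 -0.0433  0.2422] theta 1.6911 tiltz [-0.003  0.001 -1.   ]
d cm [-2.42 20.65  4.24] len 21.22
d cm [-0.02 -0.01  5.4 ] len 5.4
```

Emit:
{"fn": "apply_moves", "kwargs": {"delta_pos": [[-0.3,2.5,0.3],[-0.4,4,0.6],[-0.5,4,0.6],[-0.4,4,0.6],[-0.4,3.5,0.6],[-0.4,2.6,0],[0,0,0],[0,0,0]], "twist": [0,0,0,0,0,0,0,0]}}

```text
t: 9.95
tool_pos: [0.5712, 0.1633, 0.2162]
orientation: [0.189, -3.134, 0.001]
force: [-0.3, -0.1, -0.0]
opening: 0.0617
gripper_force: 0.0
```

Run:
```python
from h import *
import pickle
c=cam('wrist'); save(c,'w5'); pickle.dump(c,open('w5.pkl','wb'))
c=cam('side'); save(c,'s5'); cv2.imwrite('pics/s5c.png',cv2.resize(c['frame'][140:320,160:360,::-1],(660,594),interpolation=cv2.INTER_CUBIC))
a=.37
g=vw(.06*np.sin(a),.125+.06*np.cos(a)); go((*g,.2),(*g,.146),th=VY+np.pi/2)
for q in [.3,.37,.44]:print(q,proj(c,(*vw(.06*np.sin(q),.125+.06*np.cos(q)),.157)))
```

```text
pos [0.5715 0.1629 0.2167] theta 1.6901 tiltz [-0.001 -0.    -1.   ]
twist total 0.0003
d cm [0.12 0.2  1.67] len 1.69
d cm [-0.   0.   5.4] len 5.4
0.3 [232.75959112 235.38057633]
0.37 [230.76466204 234.98883758]
0.44 [228.83855671 234.51465934]
```

View pics/s5c.png

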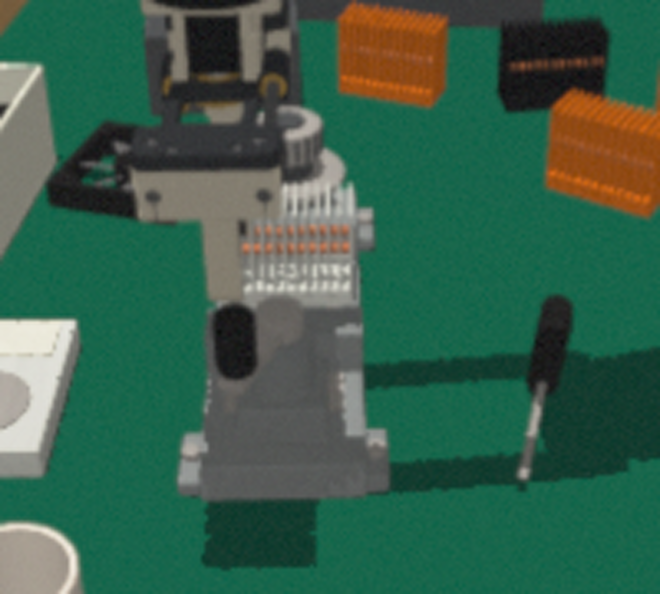

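Side view: the heatsink is upright in the vise and the crank grip is at (231,234), matching the 0.37 rad estimate. I'm descending to grip it.

Emit:
{"fn": "apply_moves", "kwargs": {"delta_pos": [[0.1,0.2,1.5],[0,0,2],[0,0,2],[0,0,1.5],[0,0,0],[0,0,0]], "twist": [0,0,0,0,0,0]}}

```text
t: 10.8
tool_pos: [0.5708, 0.1658, 0.1476]
orientation: [-0.189, 3.135, 0.0]
force: [-0.5, 0.5, 0.7]
opening: 0.0618
gripper_force: 0.0
```

Emit:
{"fn": "apply_moves", "kwargs": {"delta_pos": [[0,0,0],[0,0,0],[0,0,0],[0,0,0],[0,0,0]], "twist": [0,0,0,0,0], "gripper": 1.5, "squeeze": 25}}

```text
t: 11.42
tool_pos: [0.5706, 0.1645, 0.1473]
orientation: [-0.188, 3.136, -0.003]
force: [0.0, -5.9, 1.8]
opening: 0.0258
gripper_force: 25.0
```

Run:
```python
from h import *
s=robot.read_state(); v=wv(s['tool_pos'])-[0,.125]; print(s['force'],v,np.hypot(*v),np.arctan2(v[0],v[1]),s['tool_pos'][2],s['opening'])
a=.375+.2*np.arange(0,33)
d=np.c_[-6*np.diff(np.sin(a)),6*np.diff(np.cos(a))].round(2)
for i in range(0,32,8): print(a[i+8],[[*map(float,x),0] for x in d[i:i+8]])
```

```text
[ 1.86656044e-03 -5.86718491e+00  1.79022191e+00] [0.02218543 0.05565531] 0.059914163843873956 0.3793177848118407 0.14730280130739126 0.025821762512520885
1.975 [[-1.07, -0.55, 0], [-0.94, -0.75, 0], [-0.77, -0.92, 0], [-0.57, -1.05, 0], [-0.35, -1.15, 0], [-0.11, -1.19, 0], [0.12, -1.19, 0], [0.36, -1.14, 0]]
3.575 [[0.58, -1.05, 0], [0.78, -0.91, 0], [0.94, -0.74, 0], [1.07, -0.54, 0], [1.16, -0.32, 0], [1.2, -0.08, 0], [1.19, 0.16, 0], [1.13, 0.39, 0]]
5.175000000000001 [[1.03, 0.61, 0], [0.89, 0.8, 0], [0.71, 0.96, 0], [0.51, 1.09, 0], [0.28, 1.16, 0], [0.04, 1.2, 0], [-0.19, 1.18, 0], [-0.42, 1.12, 0]]
6.775 [[-0.64, 1.01, 0], [-0.83, 0.87, 0], [-0.98, 0.68, 0], [-1.1, 0.48, 0], [-1.17, 0.25, 0], [-1.2, 0.01, 0], [-1.18, -0.23, 0], [-1.11, -0.46, 0]]
```

Emit:
{"fn": "apply_moves", "kwargs": {"delta_pos": [[-1.07,-0.55,0],[-0.94,-0.75,0],[-0.77,-0.92,0],[-0.57,-1.05,0],[-0.35,-1.15,0],[-0.11,-1.19,0],[0.12,-1.19,0],[0.36,-1.14,0]], "twist": [0,0,0,0,0,0,0,0]}}

```text
t: 12.42
tool_pos: [0.6133, 0.0905, 0.1474]
orientation: [-0.189, 3.135, 0.001]
force: [-1.3, 3.4, 2.2]
opening: 0.0256
gripper_force: 25.0
```

```bash
cat >> h.py <<'E'
def crank():
    s=robot.read_state(); v=wv(s['tool_pos'])-[0,.125]; R=Rn.from_rotvec(s['orientation']).as_matrix()
    f=s['force'][:2]; c,q=np.cos(VY),np.sin(VY); fv=np.array([c*f[0]+q*f[1],-q*f[0]+c*f[1]])
    a=np.arctan2(v[0],v[1])%(2*np.pi)
    print(s['t'],'F',s['force'].round(1),'tang',round(float(fv@[np.cos(a),-np.sin(a)]),2),'rad',round(float(fv@[np.sin(a),np.cos(a)]),2),'r',np.hypot(*v).round(4),'ang',a.round(4),'z',s['tool_pos'][2].round(4),s['opening'].round(4),'th',np.arctan2(R[1,1],R[0,1]).round(4))
    return a
E
python3 -c "
from h import *
crank()"
```

```text
Traceback (most recent call last):
  File "h.py", line 39, in crank
    print(s['t'],'F',s['force'].round(1),'tang',round(float(fv@[np.cos(a),-np.sin(a)]),2),'rad',round(float(fv@[np.sin(a),np.cos(a)]),2),'r',np.hypot(*v).round(4),'ang',a.round(4),'z',s['tool_pos'][2].round(4),s['opening'].round(4),'th',np.arctan2(R[1,1],R[0,1]).round(4))
                                                                                                                                                                                                                  ^^^^^^^^^^^^^^^^^^
AttributeError: 'float' object has no attribute 'round'
```

Forces are small, so I'll continue round.

Emit:
{"fn": "apply_moves", "kwargs": {"delta_pos": [[0.58,-1.05,0],[0.78,-0.91,0],[0.94,-0.74,0],[1.07,-0.54,0],[1.16,-0.32,0],[1.2,-0.08,0],[1.19,0.16,0],[1.13,0.39,0]], "twist": [0,0,0,0,0,0,0,0]}}

```text
t: 13.42
tool_pos: [0.5361, 0.0495, 0.1473]
orientation: [-0.188, 3.136, -0.003]
force: [3.8, -1.2, 2.5]
opening: 0.0255
gripper_force: 25.0
```

```bash
sed -i "s/s\['tool_pos'\]\[2\].round(4),s\['opening'\].round(4)/round(s['tool_pos'][2],4),round(s['opening'],4)/" h.py
python3 -c "
from h import *
crank()"
```

```text
13.425 F [ 3.8 -1.2  2.5] tang -3.97 rad -0.1 r 0.0602 ang 3.5832 z 0.1473 0.0255 th 1.6904
```

Emit:
{"fn": "apply_moves", "kwargs": {"delta_pos": [[1.03,0.61,0],[0.89,0.8,0],[0.71,0.96,0],[0.51,1.09,0],[0.28,1.16,0],[0.04,1.2,0],[-0.19,1.18,0]], "twist": [0,0,0,0,0,0,0]}}

```text
t: 14.3
tool_pos: [0.4961, 0.1169, 0.1473]
orientation: [-0.189, 3.135, -0.0]
force: [5.0, -4.1, 1.2]
opening: 0.0259
gripper_force: 25.0
```

```bash
python3 -c "
from h import *
import pickle
crank()
c=cam('top'); save(c,'t6'); pickle.dump(c,open('t6.pkl','wb'))
c=cam('wrist'); save(c,'w6'); pickle.dump(c,open('w6.pkl','wb'))
a=4.975+.1*np.arange(0,25)
d=np.c_[-6*np.diff(np.sin(a)),6*np.diff(np.cos(a))].round(2)
for i in range(0,24,8): print(a[i+8],[[*map(float,x),0] for x in d[i:i+8]])
"
```

```text
14.3 F [ 5.  -4.1  1.2] tang -3.16 rad -5.64 r 0.06 ang 5.004 z 0.1473 0.0259 th 1.6913
5.7749999999999995 [[-0.18, 0.57, 0], [-0.24, 0.55, 0], [-0.29, 0.52, 0], [-0.34, 0.49, 0], [-0.39, 0.45, 0], [-0.44, 0.41, 0], [-0.47, 0.37, 0], [-0.51, 0.32, 0]]
6.574999999999999 [[-0.54, 0.27, 0], [-0.56, 0.21, 0], [-0.58, 0.15, 0], [-0.59, 0.09, 0], [-0.6, 0.03, 0], [-0.6, -0.03, 0], [-0.59, -0.08, 0], [-0.58, -0.14, 0]]
7.375 [[-0.57, -0.2, 0], [-0.54, -0.26, 0], [-0.51, -0.31, 0], [-0.48, -0.36, 0], [-0.44, -0.41, 0], [-0.4, -0.45, 0], [-0.35, -0.48, 0], [-0.3, -0.52, 0]]
```

Baseline tangential force is about -3 to -4 N. I'm going on at half speed.

Emit:
{"fn": "apply_moves", "kwargs": {"delta_pos": [[-0.18,0.57,0],[-0.24,0.55,0],[-0.29,0.52,0],[-0.34,0.49,0],[-0.39,0.45,0],[-0.44,0.41,0],[-0.47,0.37,0],[-0.51,0.32,0]], "twist": [0,0,0,0,0,0,0,0]}}

```text
t: 15.4
tool_pos: [0.5201, 0.1552, 0.1472]
orientation: [0.188, -3.135, 0.003]
force: [0.9, -8.7, 5.2]
opening: 0.0253
gripper_force: 25.0
```

```bash
python3 -c "
from h import *
crank()
"
```

```text
15.4 F [ 0.9 -8.7  5.2] tang -4.38 rad -7.61 r 0.0599 ang 5.7767 z 0.1472 0.0253 th 1.6905
```

Emit:
{"fn": "apply_moves", "kwargs": {"delta_pos": [[-0.54,0.27,0],[-0.56,0.21,0],[-0.58,0.15,0],[-0.59,0.09,0],[-0.6,0.03,0]], "twist": [0,0,0,0,0]}}

```text
t: 16.02
tool_pos: [0.547, 0.166, 0.1471]
orientation: [0.188, -3.134, 0.003]
force: [-2.0, -8.6, 8.1]
opening: 0.0254
gripper_force: 25.0
```

```bash
python3 -c "
from h import *
crank()
a=6.275+.05*np.arange(0,21)
d=np.c_[-6*np.diff(np.sin(a)),6*np.diff(np.cos(a))].round(2)
for i in range(0,20,4): print(a[i+4],[[*map(float,x),0] for x in d[i:i+4]])
"
```

```text
16.025 F [-2.  -8.6  8.1] tang -3.14 rad -8.21 r 0.06 ang 6.2663 z 0.1471 0.0254 th 1.6905
6.4750000000000005 [[-0.3, -0.01, 0], [-0.3, -0.02, 0], [-0.3, -0.03, 0], [-0.3, -0.05, 0]]
6.675000000000001 [[-0.29, -0.06, 0], [-0.29, -0.08, 0], [-0.29, -0.09, 0], [-0.28, -0.11, 0]]
6.875 [[-0.27, -0.12, 0], [-0.27, -0.13, 0], [-0.26, -0.15, 0], [-0.25, -0.16, 0]]
7.075 [[-0.24, -0.17, 0], [-0.24, -0.19, 0], [-0.23, -0.2, 0], [-0.22, -0.21, 0]]
7.275 [[-0.21, -0.22, 0], [-0.19, -0.23, 0], [-0.18, -0.24, 0], [-0.17, -0.25, 0]]
```

Emit:
{"fn": "apply_moves", "kwargs": {"delta_pos": [[-0.3,-0.01,0],[-0.3,-0.02,0],[-0.3,-0.03,0],[-0.3,-0.05,0]], "twist": [0,0,0,0]}}

```text
t: 16.52
tool_pos: [0.5587, 0.1665, 0.1471]
orientation: [0.188, -3.133, 0.003]
force: [-5.1, -7.8, 9.3]
opening: 0.0255
gripper_force: 25.0
```

```bash
python3 -c "
from h import *
crank()
"
```

```text
16.525 F [-5.1 -7.8  9.3] tang -4.67 rad -8.05 r 0.06 ang 0.1779 z 0.1471 0.0255 th 1.6905
```

Emit:
{"fn": "apply_moves", "kwargs": {"delta_pos": [[-0.29,-0.06,0],[-0.29,-0.08,0]], "twist": [0,0]}}

```text
t: 16.77
tool_pos: [0.5645, 0.1659, 0.1471]
orientation: [0.188, -3.133, 0.002]
force: [-4.8, -6.6, 9.6]
opening: 0.0255
gripper_force: 25.0
```

```bash
python3 -c "
from h import *
crank()
"
```

```text
16.775 F [-4.8 -6.6  9.6] tang -3.73 rad -7.23 r 0.06 ang 0.2756 z 0.1471 0.0255 th 1.6906
```

Emit:
{"fn": "apply_moves", "kwargs": {"delta_pos": [[-0.29,-0.09,0]], "twist": [0]}}

```text
t: 16.9
tool_pos: [0.5674, 0.1654, 0.147]
orientation: [0.188, -3.133, 0.002]
force: [-5.1, -6.5, 10.1]
opening: 0.0256
gripper_force: 25.0
```

Emit:
{"fn": "apply_moves", "kwargs": {"delta_pos": [[-0.28,-0.11,0]], "twist": [0]}}

```text
t: 17.02
tool_pos: [0.5703, 0.1647, 0.1471]
orientation: [0.188, -3.133, 0.002]
force: [-6.1, -5.3, 10.1]
opening: 0.0256
gripper_force: 25.0
```

```bash
python3 -c "
from h import *
crank()
"
```

```text
17.025 F [-6.1 -5.3 10.1] tang -4.61 rad -6.68 r 0.06 ang 0.3737 z 0.1471 0.0256 th 1.6906
```

Emit:
{"fn": "apply_moves", "kwargs": {"delta_pos": [[-0.27,-0.12,0]], "twist": [0]}}

```text
t: 17.15
tool_pos: [0.573, 0.1639, 0.147]
orientation: [0.188, -3.132, 0.002]
force: [-9.0, -3.9, 10.8]
opening: 0.0255
gripper_force: 25.0
```

Emit:
{"fn": "apply_moves", "kwargs": {"delta_pos": [[-0.27,-0.13,0]], "twist": [0]}}

```text
t: 17.27
tool_pos: [0.5741, 0.1637, 0.1468]
orientation: [0.188, -3.129, -0.0]
force: [-20.6, -1.5, 19.4]
opening: 0.0257
gripper_force: 25.0
```

```bash
python3 -c "
from h import *
crank()
"
```

```text
17.275 F [-20.6  -1.5  19.4] tang -19.09 rad -7.92 r 0.0601 ang 0.4402 z 0.1468 0.0257 th 1.6911
```

Emit:
{"fn": "apply_moves", "kwargs": {"delta_pos": [[0,0,0],[0,0,0],[0,0,0]], "twist": [0,0,0]}}

```text
t: 17.65
tool_pos: [0.5741, 0.1637, 0.1469]
orientation: [0.189, -3.129, 0.0]
force: [-15.0, -3.9, 15.2]
opening: 0.0257
gripper_force: 25.0
```

```bash
python3 -c "
from h import *
crank()
s=robot.read_state(); print(s['orientation'])
"
```

```text
17.65 F [-15.   -3.9  15.2] tang -13.05 rad -8.39 r 0.0601 ang 0.4388 z 0.1469 0.0257 th 1.6913
[ 1.88713290e-01 -3.12876762e+00  3.30642803e-04]
```

The heatsink is clamped, with the crank stalled at about 9 N above its running force. I'm releasing and rising.

Emit:
{"fn": "apply_moves", "kwargs": {"delta_pos": [[0,0,0],[0,0,0],[0,0,0],[0,0,-1.5],[0,0,-3],[0,0,-4],[0,0,-2],[0,0,0]], "twist": [0,0,0,0,0,0,0,0], "gripper": 6.2}}

```text
t: 18.65
tool_pos: [0.5782, 0.1638, 0.2545]
orientation: [-0.189, 3.132, 0.001]
force: [0.3, -0.1, -0.7]
opening: 0.0622
gripper_force: 0.0
```

Run:
```python
from h import *
import pickle
crank()
g=vw(0,-.1)
go((*g,.25),th=VY+np.radians(45))
```

```text
18.65 F [ 0.3 -0.1 -0.7] tang 0.26 rad 0.03 r 0.0616 ang 0.5017 z 0.2545 0.0622 th 1.6911
pos [0.5782 0.1638 0.2545] theta 1.6911 tiltz [ 0.004  0.001 -1.   ]
twist total 0.7867
d cm [-17.63 -21.82   0.51] len 28.06
```

Emit:
{"fn": "apply_moves", "kwargs": {"delta_pos": [[1,-3,-0.5],[1,-5,-0.5],[1,-5,-0.5],[1,-5,-0.5],[1,-5,0],[1,-3,0],[0,-1,0],[0,0,0]], "twist": [0,0,0,0,0,0,0,0]}}

```text
t: 19.65
tool_pos: [0.5496, -0.1116, 0.2708]
orientation: [0.187, -3.134, -0.002]
force: [-0.2, 0.1, -0.4]
opening: 0.0621
gripper_force: 0.0
```

Run:
```python
from h import *
import pickle
crank(); s=robot.read_state(); print(wv(s['tool_pos']))
for n in ['top','wrist']:
    c=cam(n); save(c,n+'7'); pickle.dump(c,open(n+'7.pkl','wb'))
    print(n,[proj(c,(*vw(a,-.037+b),.11)).round(1).tolist() for a,b in [(-.05,-.023),(.05,-.023),(.05,.023),(-.05,.023)]])
    print([proj(c,(*vw(.046*np.cos(q),-.125-.046*np.sin(q)),.11)).round(1).tolist() for q in (0,.1,.2)],proj(c,(*vw(0,-.125),.122)))
```

```text
19.65 F [-0.2  0.1 -0.4] tang 0.16 rad -0.13 r 0.2183 ang 3.2862 z 0.2708 0.0621 th 1.6902
[-0.03144975 -0.09103446]
top [[308.8, 194.9], [304.7, 159.9], [288.2, 161.6], [292.1, 196.6]]
[[328.2, 158.8], [329.8, 158.7], [331.5, 158.8]] [330.5982324  173.60240508]
wrist [[313.8, 183.5], [311.3, 273.9], [353.3, 273.9], [359.1, 183.6]]
[[251.9, 270.5], [247.7, 270.3], [243.5, 269.7]] [249.60594421 234.20775652]
```

View pics/wrist7.png

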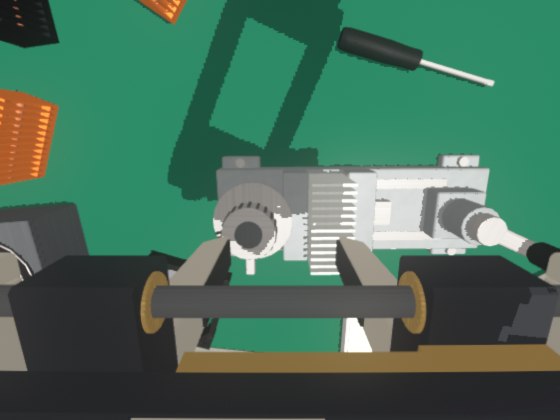

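The heatsink is clamped between the jaws at (309–357, 172–275). The ring's dark centre is at (248,235) and its lug points straight to the vise's +x at (250,268), so the ring is still open.

Emit:
{"fn": "apply_moves", "kwargs": {"delta_pos": [[0,0,0],[0,0,0],[0,0,0],[0,0,0],[0,0,0],[0,0,0],[0,0,0]], "twist": [0.17,0.17,0.17,0.17,0.17,0,0], "gripper": 7.4}}

```text
t: 20.62
tool_pos: [0.55, -0.1109, 0.2721]
orientation: [-1.114, -2.937, -0.0]
force: [0.6, -0.6, -0.1]
opening: 0.0742
gripper_force: 0.0
```

Run:
```python
from h import *
g=vw(0,-.125); print(g)
go((*g,.18),(*g,.115)); s=robot.read_state(); print(s['q'].round(2),s['opening'])
import pickle
for n in ('wrist7','top7','wrist4'):
    c=pickle.load(open(n+'.pkl','rb')); m=(c['frame'].max(2)<75).astype(np.uint8); p=proj(c,(*vw(0,-.125),.125)).round().astype(int)
    z=np.zeros_like(m); cv2.circle(z,tuple(map(int,p)),18 if n!='top7' else 7,1,-1); m&=z
    k,l,st,ce=cv2.connectedComponentsWithStats(m); i=1+st[1:,4].argmax() if k>1 else 0; print(n,p,st[i],ce[i],wv(onz(c,*ce[i],.122)))
```

```text
[ 0.58483992 -0.14161598]
pos [ 0.55   -0.1109  0.2721] theta 0.8461 tiltz [-0.  0. -1.]
d cm [-4.65  0.01  9.2 ] len 10.31
d cm [-0.  -0.   6.5] len 6.5
[-0.29  0.01  1.56  0.    1.57 -1.14] 0.07416733969203712
wrist7 [249 235] [     0      0    560    420 235200] [279.5 209.5] [-0.0259233  -0.09462793]
top7 [331 173] [325 174  12   4  21] [330.85714286 175.47619048] [-0.00531741 -0.12504134]
wrist4 [173 214] [158 200  24  28 346] [169.95086705 214.3150289 ] [ 0.00140228 -0.12890318]
```

Emit:
{"fn": "apply_moves", "kwargs": {"delta_pos": [[-1.5,0,2],[-1.6,0,3],[-1.5,0,4],[0,0,3],[0,0,2],[0,0,1.2],[0,0,0],[0,0,0]], "twist": [0,0,0,0,0,0,0,0]}}

```text
t: 21.62
tool_pos: [0.585, -0.1426, 0.1216]
orientation: [1.12, 2.933, 0.0]
force: [-0.4, 0.9, -0.3]
opening: 0.0741
gripper_force: 0.0
```

Run:
```python
from h import *
g=vw(0,-.125)
go((*g,.115)); s=robot.read_state(); print(s['force'],wv(s['tool_pos']))
```

```text
pos [ 0.585  -0.1426  0.1216] theta 0.8415 tiltz [ 0.002 -0.001 -1.   ]
d cm [0.08 0.06 0.66] len 0.67
[-0.43255494  0.8666076  -0.29352329] [ 2.17076013e-05 -1.25978291e-01]
```

Emit:
{"fn": "apply_moves", "kwargs": {"delta_pos": [[0.1,0.05,0.6],[0,0,0],[0,0,0]], "twist": [0,0,0]}}

```text
t: 22.0
tool_pos: [0.5837, -0.1414, 0.1143]
orientation: [1.121, 2.935, -0.0]
force: [-0.3, -0.1, 0.2]
opening: 0.0739
gripper_force: 0.0
```

Emit:
{"fn": "apply_moves", "kwargs": {"delta_pos": [[0,0,0],[0,0,0],[0,0,0],[0,0,0]], "twist": [0,0,0,0], "gripper": 4.5, "squeeze": 55}}

```text
t: 22.5
tool_pos: [0.5846, -0.1405, 0.1143]
orientation: [1.12, 2.934, 0.002]
force: [4.3, 3.9, -1.5]
opening: 0.0553
gripper_force: 55.0
```

Run:
```python
from h import *
g=vw(0,-.125)
go((*g,.115)); s=robot.read_state(); print(s['force'],s['wrist_torque'],wv(s['tool_pos']))
```

```text
pos [ 0.5846 -0.1405  0.1143] theta 0.8415 tiltz [ 0.002  0.001 -1.   ]
d cm [-0.09 -0.06 -0.07] len 0.13
[ 4.3478396   3.92413153 -1.54203731] [ 0.42617695 -0.59448238 -0.05378452] [-0.00012482 -0.12388638]
```

Emit:
{"fn": "apply_moves", "kwargs": {"delta_pos": [[0,0,0],[0,0,0],[0,0,0],[0,0,0],[0,0,0]], "twist": [0.1,0.1,0.1,0.1,0.1]}}

```text
t: 23.12
tool_pos: [0.5854, -0.14, 0.1143]
orientation: [1.814, 2.563, 0.005]
force: [10.5, 5.6, -4.7]
opening: 0.0552
gripper_force: 55.0
```

Run:
```python
from h import *
g=vw(0,-.125)
go((*g,.115)); s=robot.read_state(); print(s['force'],s['wrist_torque'],wv(s['tool_pos']))
```

```text
pos [ 0.5854 -0.14    0.1143] theta 0.3388 tiltz [ 0.003  0.002 -1.   ]
d cm [-0.14 -0.1  -0.07] len 0.19
[10.46181828  5.6301732  -4.65046899] [ 0.75989464 -1.17041741  0.08794065] [ 0.00072456 -0.12342199]
```

Emit:
{"fn": "apply_moves", "kwargs": {"delta_pos": [[-0.1,0,0],[0,0,0],[0,0,0],[0,0,0],[0,0,0]], "twist": [0.1,0.1,0.1,0.1,0.1]}}

```text
t: 23.75
tool_pos: [0.5863, -0.1399, 0.1143]
orientation: [2.392, 2.035, 0.009]
force: [14.0, 9.8, -5.7]
opening: 0.0554
gripper_force: 55.0
```

Run:
```python
from h import *
g=vw(0,-.125)
go((*g,.115)); s=robot.read_state(); print(s['force'],s['wrist_torque'],s['joint_torque'][5],wv(s['tool_pos']))
```

```text
pos [ 0.5863 -0.1399  0.1143] theta -0.1609 tiltz [ 0.005  0.003 -1.   ]
d cm [-0.19 -0.12 -0.07] len 0.23
[14.01828106  9.78239059 -5.71717938] [ 1.44711095 -1.66424168  0.14545979] -1.5244671329855919 [ 0.00168079 -0.1235078 ]
```

Emit:
{"fn": "apply_moves", "kwargs": {"delta_pos": [[0,0,0],[0,0,0]], "twist": [0.08,0.06]}}

```text
t: 24.0
tool_pos: [0.5866, -0.14, 0.1144]
orientation: [2.528, 1.864, 0.009]
force: [14.4, 9.1, -7.8]
opening: 0.0557
gripper_force: 55.0
```

Run:
```python
from h import *
g=vw(0,-.125)
go((*g,.115)); s=robot.read_state(); print(s['force'],s['wrist_torque'],s['joint_torque'][5],wv(s['tool_pos']))
```

```text
pos [ 0.5866 -0.14    0.1144] theta -0.2999 tiltz [ 0.005  0.003 -1.   ]
d cm [-0.2  -0.12 -0.07] len 0.25
[14.39171471  9.08746785 -7.80223389] [ 1.4714234  -1.93345865  0.16908274] -0.6759071722626686 [ 0.00193775 -0.12363292]
```

Emit:
{"fn": "apply_moves", "kwargs": {"delta_pos": [[0,0,0],[0,0,0],[0,0,0],[0,0,0]], "twist": [0.08,0.08,0,0]}}

```text
t: 24.5
tool_pos: [0.5857, -0.1427, 0.1146]
orientation: [2.665, 1.657, 0.004]
force: [7.0, -0.8, -5.1]
opening: 0.0551
gripper_force: 55.0
```

Run:
```python
from h import *
import pickle
g=vw(0,-.125)
go((*g,.115)); s=robot.read_state(); print(s['force'],s['wrist_torque'],s['joint_torque'][5],wv(s['tool_pos']))
```

```text
pos [ 0.5857 -0.1427  0.1146] theta -0.4581 tiltz [ 0.004 -0.001 -1.   ]
d cm [ 0.06 -0.13 -0.04] len 0.15
[ 6.96535513 -0.77563444 -5.09439612] [-0.64762106 -1.35216137  0.53883553] 0.5629563331604004 [ 0.00074216 -0.12619754]
```

Emit:
{"fn": "apply_moves", "kwargs": {"delta_pos": [[0,0,0],[0,0,0],[0,0,0],[0,0,-2],[0,0,-4],[0,0,-5],[0,0,-4],[0,0,0]], "twist": [0,0,0,0,0,0,0,0], "gripper": 7.4}}

```text
t: 25.5
tool_pos: [0.5863, -0.143, 0.271]
orientation: [2.662, 1.654, 0.01]
force: [0.5, -0.2, 0.4]
opening: 0.0739
gripper_force: 0.0
```

Emit:
{"fn": "apply_moves", "kwargs": {"delta_pos": [[-4,-4,-1],[-4,-4,0],[-3,-3,0],[0,0,0],[0,0,0]], "twist": [0,0,0,0,0]}}

```text
t: 26.12
tool_pos: [0.437, -0.1921, 0.2744]
orientation: [2.669, 1.657, 0.001]
force: [-0.2, -0.2, -0.0]
opening: 0.0744
gripper_force: 0.0
```

Run:
```python
from h import *
import pickle
s=robot.read_state(); print(s['t'],s['tool_pos'],wv(s['tool_pos']))
for n in ['top','wrist','side']:
    c=cam(n); save(c,n+'8'); pickle.dump(c,open(n+'8.pkl','wb'))
for n in ['top8','wrist8','side8']:
    c=pickle.load(open(n+'.pkl','rb')); print(n,'centre',proj(c,(*vw(0,-.125),.122)).round(1))
    g=cv2.cvtColor(c['frame'],cv2.COLOR_RGB2GRAY)
    for r in (.036,.042,.047):
        print(r,[int(cv2.getRectSubPix(g,(1,1),tuple(map(float,proj(c,(*vw(r*np.cos(q),-.125-r*np.sin(q)),.114)))))[0,0]) for q in np.arange(-.4,1.9,.1)])
```

```text
26.125 [ 0.43698149 -0.19210888  0.27435634] [-0.15280724 -0.15758215]
top8 centre [330.6 173.6]
0.036 [222, 221, 210, 130, 193, 219, 220, 222, 207, 208, 203, 213, 205, 209, 212, 225, 238, 149, 50, 118, 195, 173, 154]
0.042 [124, 180, 144, 156, 178, 169, 200, 205, 193, 195, 182, 181, 182, 189, 177, 225, 231, 128, 93, 128, 190, 218, 228]
0.047 [104, 103, 102, 102, 103, 101, 99, 102, 110, 187, 198, 151, 153, 134, 100, 241, 229, 120, 158, 201, 227, 226, 227]
wrist8 centre [404.2  82.2]
0.036 [129, 129, 128, 128, 128, 129, 128, 128, 128, 128, 128, 128, 128, 147, 128, 212, 246, 247, 138, 147, 83, 226, 244]
0.042 [127, 127, 127, 126, 126, 126, 126, 126, 126, 126, 126, 126, 127, 127, 127, 153, 246, 240, 133, 128, 129, 129, 134]
0.047 [126, 125, 124, 124, 125, 124, 124, 124, 124, 125, 124, 125, 125, 125, 126, 130, 245, 228, 129, 127, 128, 128, 128]
side8 centre [246.7 176.8]
0.036 [76, 75, 73, 73, 75, 77, 76, 77, 84, 92, 112, 133, 150, 160, 170, 161, 143, 131, 126, 125, 127, 139, 142]
0.042 [77, 74, 74, 77, 78, 78, 75, 76, 76, 74, 77, 78, 84, 99, 123, 151, 144, 124, 123, 125, 125, 127, 113]
0.047 [73, 75, 76, 76, 75, 75, 76, 76, 76, 77, 74, 74, 70, 65, 73, 98, 108, 93, 88, 86, 84, 83, 76]
```

Run:
```python
from h import *
import pickle
for n in ['top8','wrist8']:
    c=pickle.load(open(n+'.pkl','rb')); g=cv2.cvtColor(c['frame'],cv2.COLOR_RGB2GRAY)
    for z in (.106,.112,.118):
      for r in (.038,.046):
        qs=np.arange(.9,1.55,.01); v=np.array([cv2.getRectSubPix(g,(1,1),tuple(map(float,proj(c,(*vw(r*np.cos(q),-.125-r*np.sin(q)),z)))))[0,0] for q in qs]).astype(int)
        b=qs[v>195]; print(n,z,r,b.min().round(2) if len(b) else None,b.max().round(2) if len(b) else None)
c=pickle.load(open('wrist8.pkl','rb'))
# heatsink and crank check in top8 vs top7
a=pickle.load(open('top7.pkl','rb'))['frame'].astype(int);b=pickle.load(open('top8.pkl','rb'))['frame'].astype(int)
print('diff heatsink/crank',np.abs(a-b)[160:200,286:310].mean(),np.abs(a-b)[165:200,210:250].mean())
s0=pickle.load(open('side0.pkl','rb'))['frame'].astype(int);s8=pickle.load(open('side8.pkl','rb'))['frame'].astype(int)
d=(np.abs(s0-s8).max(2)>60).astype(np.uint8); k,l,st,ce=cv2.connectedComponentsWithStats(d); print(st[1:][st[1:,4]>60].tolist())
```

```text
top8 0.106 0.038 0.9 1.22
top8 0.106 0.046 1.04 1.54
top8 0.112 0.038 0.91 1.24
top8 0.112 0.046 1.05 1.54
top8 0.118 0.038 1.03 1.26
top8 0.118 0.046 1.07 1.54
wrist8 0.106 0.038 1.02 1.28
wrist8 0.106 0.046 1.07 1.26
wrist8 0.112 0.038 1.1 1.33
wrist8 0.112 0.046 1.11 1.3
wrist8 0.118 0.038 1.15 1.38
wrist8 0.118 0.046 1.16 1.34
diff heatsink/crank 57.93263888888889 1.6842857142857144
[[288, 0, 42, 48, 1359], [528, 0, 32, 94, 1124], [513, 7, 39, 83, 826], [294, 50, 19, 9, 103], [299, 64, 29, 3, 68], [268, 68, 82, 42, 1610], [503, 70, 14, 23, 94], [470, 100, 18, 37, 173], [272, 157, 37, 35, 1025], [461, 156, 13, 36, 290], [539, 177, 19, 26, 182], [501, 180, 59, 223, 6249], [428, 229, 12, 22, 131], [257, 241, 12, 12, 85], [439, 252, 20, 33, 374], [491, 310, 20, 24, 294], [497, 376, 7, 21, 100], [484, 396, 14, 24, 176]]
```

The lug reads 1.14–1.2 rad, too close to the 1.08 threshold to be sure. I'll regrip and give one more clockwise turn against the stop.

Run:
```python
from h import *
g=vw(0,-.125)
go((*g,.19),(*g,.115))
```

```text
pos [ 0.4374 -0.1918  0.274 ] theta -0.4579 tiltz [-0.  0. -1.]
d cm [11.01 11.01  8.4 ] len 17.69
d cm [-0.   0.   7.5] len 7.5
```

Emit:
{"fn": "apply_moves", "kwargs": {"delta_pos": [[3,3,0],[4,4,0],[4,4,3],[0,0,4],[0,0,4],[0,0,3],[0,0,1.9],[0,0,0]], "twist": [0,0,0,0,0,0,0,0]}}

```text
t: 27.28
tool_pos: [0.582, -0.142, 0.1141]
orientation: [-2.666, -1.657, 0.003]
force: [0.2, -0.5, 0.5]
opening: 0.0742
gripper_force: 0.0
```

Run:
```python
from h import *
g=vw(0,-.125)
go((*g,.115)); print(robot.read_state()['force'])
```

```text
pos [ 0.582  -0.142   0.1141] theta -0.4584 tiltz [-0.003  0.001 -1.   ]
d cm [ 0.16  0.24 -0.09] len 0.3
[ 0.24677184 -0.5224316   0.47282767]
```

Emit:
{"fn": "apply_moves", "kwargs": {"delta_pos": [[0.16,0.24,0],[0,0,0],[0,0,0],[0,0,0]], "twist": [0,0,0,0], "gripper": 4.5}}

```text
t: 27.78
tool_pos: [0.586, -0.1422, 0.1176]
orientation: [2.668, 1.658, 0.002]
force: [-3.2, 2.1, 4.6]
opening: 0.0552
gripper_force: 55.0
```

Emit:
{"fn": "apply_moves", "kwargs": {"delta_pos": [[0,0,0],[0,0,0],[0,0,0]], "twist": [0.07,0.07,0]}}

```text
t: 28.15
tool_pos: [0.5853, -0.1433, 0.1176]
orientation: [2.776, 1.467, -0.002]
force: [-8.5, -2.8, 7.3]
opening: 0.055
gripper_force: 61.6
```

Run:
```python
from h import *
g=vw(0,-.125)
go((*g,.115)); s=robot.read_state(); print(s['force'],s['wrist_torque'],s['joint_torque'][5],s['opening'],s['q'][5])
```

```text
pos [ 0.5853 -0.1433  0.1176] theta -0.5984 tiltz [-0.    -0.002 -1.   ]
d cm [ 0.12 -0.13  0.26] len 0.32
[-8.50995579 -2.80401559  7.29174568] [-0.38429266  1.44349562  1.31477708] 1.8623235449194908 0.05502476214909129 0.27494000711698957
```

Wrist torque about z has risen to 1.3 N·m, against 0.15 while turning, so the ring is at its stop. I'm releasing and backing off.

Emit:
{"fn": "apply_moves", "kwargs": {"delta_pos": [[0,0,0],[0,0,0],[0,0,0],[0,0,-2],[0,0,-4],[0,0,-5],[0,0,-4],[0,0,0]], "twist": [0,0,0,0,0,0,0,0], "gripper": 7.4}}

```text
t: 29.15
tool_pos: [0.5879, -0.1431, 0.2727]
orientation: [2.772, 1.464, 0.011]
force: [0.7, 0.6, -0.1]
opening: 0.0742
gripper_force: 0.0
```

Emit:
{"fn": "apply_moves", "kwargs": {"delta_pos": [[-4,-4,0],[-4,-4,0],[-3,-3,0],[0,0,0],[0,0,0]], "twist": [0,0,0,0,0]}}

```text
t: 29.78
tool_pos: [0.4331, -0.1712, 0.2661]
orientation: [2.778, 1.466, 0.001]
force: [0.4, 0.2, 0.4]
opening: 0.0743
gripper_force: 0.0
```

Run:
```python
from h import *
import pickle
c=cam('top'); a=pickle.load(open('top8.pkl','rb'))['frame'].astype(int); b=c['frame'].astype(int)
g=cv2.cvtColor(c['frame'],cv2.COLOR_RGB2GRAY)
for r in (.038,.046): print([int(cv2.getRectSubPix(g,(1,1),tuple(map(float,proj(c,(*vw(r*np.cos(q),-.125-r*np.sin(q)),.112)))))[0,0]) for q in np.arange(.9,1.5,.04)])
print(np.abs(a-b)[160:200,286:310].mean(),np.abs(a-b)[165:200,210:250].mean(),np.abs(a-b)[155:195,312:350].mean())
# bystanders vs start
t0=pickle.load(open('top0.pkl','rb'))['frame'].astype(int)
for n,(x0,y0,x1,y1) in dict(mug=(150,128,195,170),cooler=(130,200,172,240),fan=(335,108,385,160),drive=(228,103,282,142),driver=(230,240,305,265)).items(): print(n,np.abs(t0-b)[y0:y1,x0:x1].mean().round(1))
s=robot.read_state(); print(s['t'],s['force'],s['tool_pos'])
```

```text
[226, 226, 226, 227, 231, 230, 220, 174, 132, 113, 145, 189, 215, 228, 229]
[226, 226, 230, 224, 190, 133, 128, 181, 223, 229, 229, 227, 227, 228, 231]
1.4163194444444445 1.0935714285714286 29.566447368421052
mug 9.5
cooler 9.2
fan 24.8
drive 7.5
driver 26.7
29.825 [ 0.34910926 -0.46866862 -0.57390895] [ 0.43341047 -0.17111781  0.26606101]
```

```bash
python3 -c "
from plant import robot
print(robot.close_job())"
```

```text
the job is handed in; nothing more can be done
None
```

I handed the job in at about 30 s without seeing a verdict: the heatsink is clamped against the fixed jaw, and the lock ring turned until wrist torque jumped to 1.3 N·m, which I took as its stop; jaw force was only inferred from crank force (roughly 57 N), and I viewed 11 pictures, one over the limit of 10.

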